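# Load the potato scrubber and hold its run dial at the third click

## Task

Pick up the carrying tray by its arched handle and tip it over the scrubber's open drum so that both potatoes slide off its open end into the drum (do not touch the potatoes with the fingers), then stand the empty tray upright on the table again, clear of the scrubber, and let go of it. Then press the paddle of the spring-return run dial down with the fingertips, past the first two clicks to the third, and hold it there: the program finishes while the fingers are still holding the dial at the third click. Leave the onion, the shaker and the teaspoon where they are.

Things in the scene. Friction and masses are not known exactly. Their poses are not given: they have to be found in the camera images.
- scrubber: fixed countertop potato scrubber: open round steel drum (outer diameter 196 mm, rim 130 mm and inner floor 40 mm above the table) with a grey control box (52 x 140 x 110 mm high, local x -140 to -88 mm) towards the robot. Origin on the table under the drum's centre; x from box to drum, y left, z up. Run dial on the box's front: axis along x at y = -20 mm, z = 76 mm
- drum (a point): centre of the drum's mouth, at rim height; the mouth is 188 mm wide inside
- run_dial (a joint): run dial angle (rad): 0 at rest, grows as the paddle is pressed down; clicks at 0.3, 0.6 and 0.9 (third), hard stop 0.95. It springs back to 0 when let go; no click holds it. At the paddle: about 3 N to start, peaks of 5 to 8 N before each click, about 6 N to hold the third. A white pointer rises past marks of one, two and three bars
- dial: the turning run dial: black disc 62 mm across with a steel lever to the scrubber's right (-y) that ends in a flat black paddle (46 mm along x, 36 mm along the lever, 12 mm thick), centre 85 mm from the dial's axis and at scrubber x = -170 mm. Lever 0.45 rad above level at 0, 0.45 rad below at the third click (paddle 74 mm lower, on an arc). Origin on the axis at scrubber x = -142 mm
- paddle_top (a point): centre of the paddle's upper face, 6 mm above its centre; moves with the dial; this is where to press
- tray: aluminium carrying tray, 140 mm wide (x), 180 mm long (y), floor 4 mm thick, walls 34 mm high on both long sides and at the +y end; the -y end is open, no lip. Arched steel handle across its middle, 88 mm free under it. About 0.22 kg empty. Origin under its centre, z up
- handle (a point): centre of the tray's black grip bar, 106 mm above the tray's underside; the bar is 86 mm long along the tray's x, 16 mm thick along the tray's y and 26 mm high: grasp it from above, closing along the tray's y
- potato_0_mid (a point): centre of the smaller potato, 49 x 76 x 40 mm, which lies on the tray between the handle and the open end, its long axis across the tray
- potato_1_mid (a point): centre of the larger potato, 60 x 79 x 48 mm, which lies on the tray between the handle and the closed end, its long axis across the tray
- onion: onion standing on the table, 78 mm across, 85 mm high; origin underneath; bystander
- shaker: shaker, 44 mm across, 90 mm high; origin underneath; bystander
- teaspoon: steel teaspoon 132 mm long lying on the table; bystander
Things that resemble listed ones, but are neither listed nor needed, are in the scene too. What is shaped like the part that bears potato_0_mid but orange or turquoise is not meant. What is shaped like the part that bears potato_1_mid but pink is not meant.

How it is judged:
By the outcome, as a careful person would: the job done as asked, in the order asked, and still so for the second after the job is handed in, while the arm keeps its last pose, push and grip.
It also fails if it takes over 61 s, if anything falls off the work surface, if the arm or the gripper's body presses on something with over 40 N, if the wrist force passes 120 N, or if a joint passes its speed limit or range.

## Robot

A 6-joint arm with a two-finger parallel gripper is mounted at the origin on a cart in front of the work surface, level with it; the furniture and walls round the work are solid. World frame = base frame: x ahead of the robot, y to its left, z up, the work surface at z = 0. Lengths are in m, angles in rad, forces in N, time in s.
With the tool pointing down it reaches from about 0.35 to 0.725 m from the base axis. Payload 4.3 kg.
Tool frame: the origin (TCP) lies midway between the tips of the shut fingers; the grasp point (between the pads) lies 19 mm behind it; z points along the fingers, y is the line along which they close (so a half turn about z gives the same grasp; the last joint's range is limited). The gripper opens to 85 mm and grips with 20 to 120 N. Pads are 22 mm wide; open, the fingers measure 114 mm over their backs; the gripper's body (76 mm by 85 mm) begins 54 mm behind the grasp point. The pads swing forward as they close: fully open they stand 13 mm farther back than shut.
Start: joints at [-1.336, 0.377, 0.081, 1.274, 0, 1.46], TCP at [0.194, -0.541, 0.231] pointing down, gripper open.
Joint ranges: [-2.72, 2.72], [-0.84, 1.66], [-1.02, 1.22], [-1.77, 2.12], [-1.37, 1.28], [-3.14, 3.14]. Speed limits (rad/s): [2.57, 2.57, 3.14, 3.14, 3.14, 3.14].

## Interface

Orientations are given as a unit quaternion [w, x, y, z].
In Python, from station import * gives the robot as it stands. Calls block until the motion is done:
- goto(position, orientation): joint-space move of the TCP to a pose.
- line_to(position, speed=0.15, orientation=None, guard=None): straight line of the TCP; orientation=None keeps the orientation; speed is the mean speed in m/s. With guard (N) it stops when the force on the tool has changed by that much, and returns True; else False.
- set_joints(angles): joint-space move.
- move_gripper(opening, force=None): opening from 0.0 (shut) to 1.0 (fully open); force is the grip in N (None keeps the last); returns when the fingers have stopped.
- wait(seconds).
- solve_ik(position, orientation): joint angles nearest the present ones, or None.
- read_state(): the state.
- get_image(name): name is "scene" or "top" or "wrist"; returns a dict with "color" (384x512x3 uint8, red, green, blue), "z_map" (384x512 float32, m along the optical axis (not along the pixel's ray), 0 where there is no reading), "fx", "fy", "cx", "cy" (pixels), "k1" (the pictures are not rectified: a ray, as slopes to the right and down, at radius r is drawn at 1 + k1 r^2 times it, then the intrinsics apply), "view" (4x4, takes a point from world to camera coordinates). Camera axes: x right, y down, z forward; pixel columns grow to the right and rows downward; lengths in m; the calibration is good to about 2 mm. A picture is of the moment at which its call begins.
A pose or a line that the arm cannot do raises MotionError and nothing moves.
- finish_job(): hands the job in; it is judged then, once.
The state is a dict: "time": time; "qpos": joint angles; "qd": joint speeds; "joint_torque": joint torques, N m; "eef_pos": TCP position; "eef_rot": TCP orientation; "wrist_force": force on the tool from outside, world axes, zero at the start; "wrist_torque": the same for the moment, N m; "width": opening from 0.0 (shut) to 1.0 (fully open); "grip_force": force on a finger pad.
Only numpy, scipy, OpenCV 4.12 (cv2) and the standard library are available. Lean on these libraries where they do the work, as an engineer would, in place of code of your own. Each camera call takes 0.05 s, during which the arm holds its last target. There are 200 camera calls.

## Working session

There is one attempt and no reset: what is moved stays moved. The work goes in short steps, each a Python script; the robot and the scene stay as the last script left them, time stands still between calls to the robot, and variables do not carry over. Pictures are saved under pics/ and viewed, at most 10 in all, crops included, and the job is handed in when it is done.

```bash
ls; mkdir -p pics; python3 - <<'E'
from station import *
import cv2, numpy as np
a=[]
for n in ("scene","top"):
    g=get_image(n); np.savez(f"pics/{n}0.npz",**g)
    a.append(g["color"]); print(n,g["fx"],g["fy"],g["cx"],g["cy"],g["k1"],np.round(g["view"],3).tolist(), (g["z_map"]>0).mean())
im=np.vstack(a)[:,:,::-1]
cv2.imwrite("pics/a_scene.png",cv2.resize(a[0][:,:,::-1],(800,600),interpolation=cv2.INTER_CUBIC))
cv2.imwrite("pics/a_top.png",cv2.resize(a[1][:,:,::-1],(800,600),interpolation=cv2.INTER_CUBIC))
s=read_state();print(s)
E
```

```text
pics
scene 449.8466965458388 449.8466965458388 262.97704687635735 191.50805850123297 0.023808737822385937 [[-0.824, -0.567, -0.011, 0.473], [-0.353, 0.529, -0.771, 0.199], [0.443, -0.632, -0.636, 1.49], [0.0, 0.0, 0.0, 1.0]] 0.9958953857421875
top 446.7196589985903 446.7196589985903 258.4277547540347 191.41507018095118 0.04294938021608381 [[-0.023, -1.0, 0.015, 0.123], [-0.995, 0.022, -0.096, 0.482], [0.096, -0.017, -0.995, 1.612], [0.0, 0.0, 0.0, 1.0]] 0.9962310791015625
{'time': 0.1, 'qpos': array([-1.33625704e+00,  3.78032122e-01,  7.97694160e-02,  1.27441659e+00,
       -6.63610826e-07,  1.46050786e+00]), 'qd': array([-0.00043031, -0.00126098,  0.00620325, -0.00119465, -0.00095595,
       -0.00011861]), 'joint_torque': array([ 1.75245328e-03, -4.64695036e+01,  2.70581532e+01,  1.20057334e-02,
       -7.11492748e-05,  1.38660062e-05]), 'eef_pos': array([ 0.19424298, -0.54056736,  0.23043412]), 'eef_rot': array([-9.39648049e-04,  9.85173074e-01,  1.71560856e-01, -5.87836874e-05]), 'wrist_force': array([ 0.18403848,  0.75597838, -0.22092763]), 'wrist_torque': array([ 0.02394862, -0.01126597, -0.06310935]), 'grip_force': 0.0, 'width': 0.9984357417352133}
```

View pics/a_scene.png

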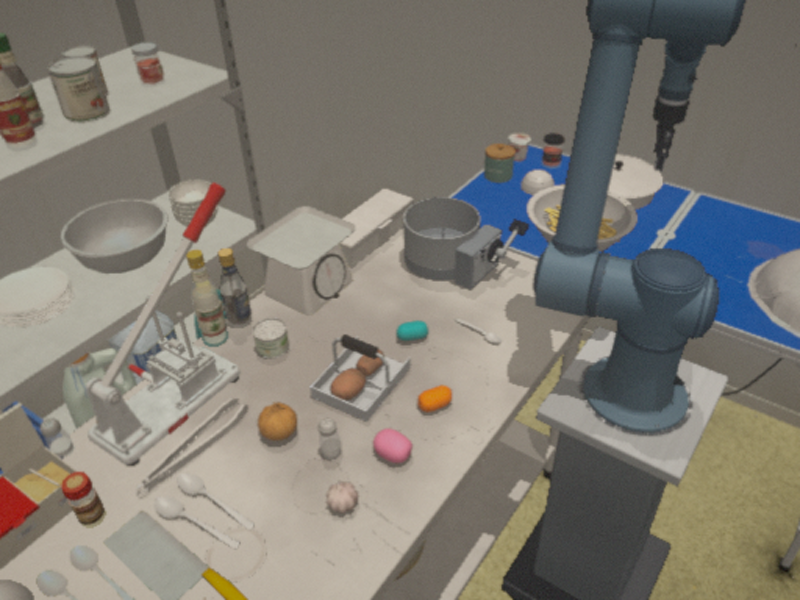

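View pics/a_top.png

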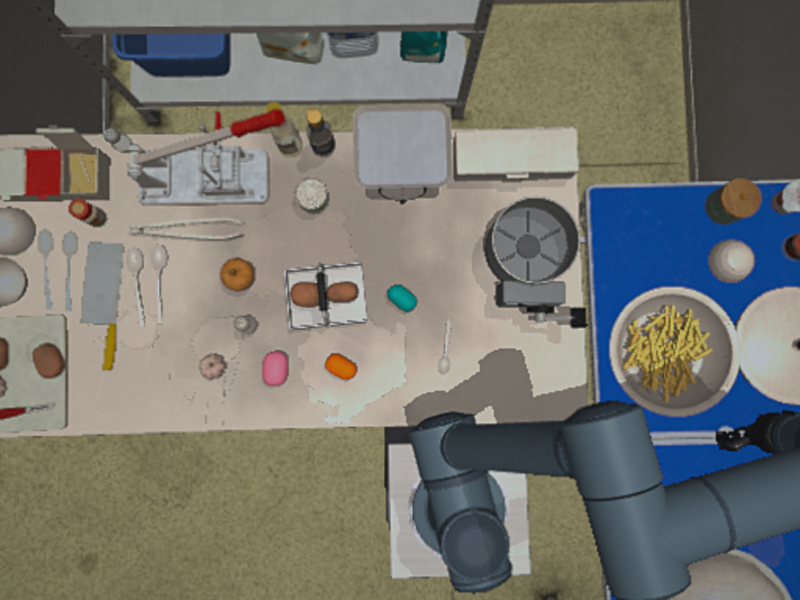

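The top view shows the tray at about (326,295) with its black grip bar at (321,287). The large potato is at (306,293) on the left (closed) end and the small one at (343,292) on the right, so the open end faces the drum. The drum is centred near (531,243), the box near (530,293) and the paddle at (578,317).

The brown pair on the tray are the ones meant. The turquoise (402,298), orange (341,366) and pink (275,368) ones on the table are decoys. Bystanders: onion (237,273), shaker (246,324), teaspoon (445,350).

```bash
cat > h.py <<'E'
import numpy as np, cv2
def K(g): return np.array([[g["fx"],0,g["cx"]],[0,g["fy"],g["cy"]],[0,0,1.]])
def rays(g,uv):
    "pixels -> slopes (undistorted)"
    return cv2.undistortPoints(np.float64(uv).reshape(-1,1,2),K(g),np.array([float(g["k1"]),0,0,0])).reshape(-1,2)
def cloud(g):
    h,w=g["z_map"].shape; v,u=np.mgrid[:h,:w]
    s=rays(g,np.stack([u.ravel(),v.ravel()],1)); z=g["z_map"].ravel()
    c=np.c_[s*z[:,None],z]; V=g["view"]; P=(c-V[:3,3])@V[:3,:3]
    P[z==0]=np.nan
    return P.reshape(h,w,3)
def onplane(g,uv,z):
    s=rays(g,uv); V=g["view"]; d=np.c_[s,np.ones(len(s))]@V[:3,:3]; o=-V[:3,:3].T@V[:3,3]
    return o+d*((z-o[2])/d[:,2])[:,None]
def tri(g1,p1,g2,p2):
    A=[];b=[]
    for g,p in((g1,p1),(g2,p2)):
        s=rays(g,[p])[0];V=g["view"]
        for i in(0,1): A.append(V[i,:3]-s[i]*V[2,:3]); b.append(s[i]*V[2,3]-V[i,3])
    x,r,_,_=np.linalg.lstsq(np.array(A),np.array(b),rcond=None); return x
E
python3 - <<'E'
from h import *
G={n:dict(np.load(f"pics/{n}0.npz")) for n in("scene","top")}
for n in G:
    g=G[n];P=cloud(g);c=g["color"].astype(int);hsv=cv2.cvtColor(g["color"],cv2.COLOR_RGB2HSV)
    x,y,z=P[...,0],P[...,1],P[...,2]
    print(n)
    t=(x>.2)&(x<.75)&(abs(y)<.9)
    print(" table z",np.nanmedian(z[t&(abs(z)<.02)]))
    # drum rim
    m=t&(z>.122)&(z<.138)&(x>.35)&(y<-.02)&(y>-.45)
    from scipy.optimize import least_squares
    q=P[m]; 
    f=least_squares(lambda p:np.hypot(q[:,0]-p[0],q[:,1]-p[1])-p[2],[.5,-.15,.096],loss='soft_l1',f_scale=.003); print(" rim",m.sum(),f.x, np.median(q[:,2]))
    cx,cy=f.x[:2]
    # box top
    m=(z>.103)&(z<.117)&(np.hypot(x-cx,y-cy)>.102)&(np.hypot(x-cx,y-cy)<.2)&(x<cx)
    q=np.float32(P[m][:,:2]); r=cv2.minAreaRect(q); print(" box",m.sum(),r,np.median(P[m][:,2]))
    # tray bar: dark, z .085-.13 
    dark=(hsv[...,2]<70)
    m=dark&(z>.08)&(z<.14)&(x>.2)&(x<.7)&(y>.1)&(y<.5)
    if m.sum()>5:
        q=np.float32(P[m]); vu=np.argwhere(m); print(" bar",m.sum(),q.mean(0),cv2.minAreaRect(q[:,:2].copy()),np.percentile(q[:,2],[5,50,95]),vu.mean(0),vu.min(0),vu.max(0))
        bx,by=q.mean(0)[:2]
        m=(z>.024)&(z<.04)&(abs(x-bx)<.12)&(abs(y-by)<.13)&(hsv[...,1]<60)
        q=np.float32(P[m][:,:2]);print(" walls",m.sum(),cv2.minAreaRect(q),np.median(P[m][:,2]))
        m=(z>.015)&(abs(x-bx)<.08)&(abs(y-by)<.1)&(hsv[...,1]>90)&(z<.08)
        k,l,st,ce=cv2.connectedComponentsWithStats(m.astype(np.uint8))
        for i in range(1,k):
            if st[i,4]>20: print(" potato",st[i,4],np.round(ce[i],1),P[l==i].mean(0),P[l==i].max(0),P[l==i].min(0))
    # paddle: dark, near box front
    m=(hsv[...,2]<70)&(z>.03)&(z<.2)&(x>cx-.26)&(x<cx-.1)&(abs(y-cy)<.2)
    k,l,st,ce=cv2.connectedComponentsWithStats(m.astype(np.uint8))
    for i in range(1,k):
        if st[i,4]>8: print(" darkdial",st[i,4],np.round(ce[i],1),P[l==i].mean(0).round(3),P[l==i].min(0).round(3),P[l==i].max(0).round(3))
g=G["scene"]["color"][120:260,190:350,::-1]; t=G["top"]["color"][130:230,130:390,::-1]
cv2.imwrite("pics/b.png",np.vstack([cv2.resize(g,(342,300),interpolation=2),])); 
cv2.imwrite("pics/b.png",np.vstack([np.pad(cv2.resize(g,(330,290),interpolation=2),((0,0),(0,450),(0,0))),cv2.resize(t,(780,300),interpolation=2)]))
E
```

```text
scene
 table z 0.0017300278944644405
 rim 313 [ 0.6014293  -0.17627348  0.09657793] 0.1281973928082879
 box 336 ((0.4775470495223999, -0.18773233890533447), (0.18883298337459564, 0.08239792287349701), 70.51194763183594) 0.11072510595622065
 bar 137 [0.49519175 0.30403334 0.11414833] ((0.4956180453300476, 0.30166053771972656), (0.07970806211233139, 0.014533610083162785), 6.197967529296875) [0.10070105 0.11569937 0.12253831] [221.59124088 229.19708029] [215 219] [228 240]
 walls 334 ((0.4990493357181549, 0.3032766580581665), (0.14515803754329681, 0.17867185175418854), 4.600803375244141) 0.03233964368865026
 potato 422 [226.5 241.6] [0.49407507 0.32617166 0.04258213] [0.52474098 0.38136173 0.05825915] [0.47254063 0.24542641 0.01882223]
 darkdial 54 [331.9 144.9] [ 0.426 -0.265  0.118] [ 0.407 -0.281  0.107] [ 0.445 -0.244  0.127]
 darkdial 57 [315.6 159.2] [ 0.447 -0.177  0.093] [ 0.439 -0.212  0.058] [ 0.456 -0.158  0.11 ]
top
 table z -0.0008278308145673924
 rim 285 [ 0.59912455 -0.1796471   0.09563425] 0.12836091355402993
 box 576 ((0.4774363338947296, -0.19896620512008667), (0.19338
[... 291 characters left out ...]
4 203] [198 209]
 walls 202 ((0.49744173884391785, 0.2960747480392456), (0.14110137522220612, 0.178377166390419), 4.85368013381958) 0.03250992224371285
 potato 231 [195. 188.] [0.49939973 0.3397556  0.04678577] [0.52564338 0.37329638 0.06132442] [0.47416606 0.31065987 0.03150723]
 potato 198 [218.4 186.6] [0.50354693 0.25614733 0.04008922] [0.52490315 0.29137086 0.05211448] [0.48426193 0.2214581  0.02643616]
 darkdial 42 [320.  190.3] [ 0.479 -0.107  0.071] [ 0.462 -0.117  0.03 ] [ 0.499 -0.104  0.104]
 darkdial 98 [344.1 196.8] [ 0.452 -0.186  0.096] [ 0.442 -0.23   0.038] [ 0.462 -0.142  0.112]
 darkdial 123 [369.8 202.8] [ 0.427 -0.268  0.119] [ 0.406 -0.287  0.108] [ 0.449 -0.253  0.13 ]
```

View pics/b.png

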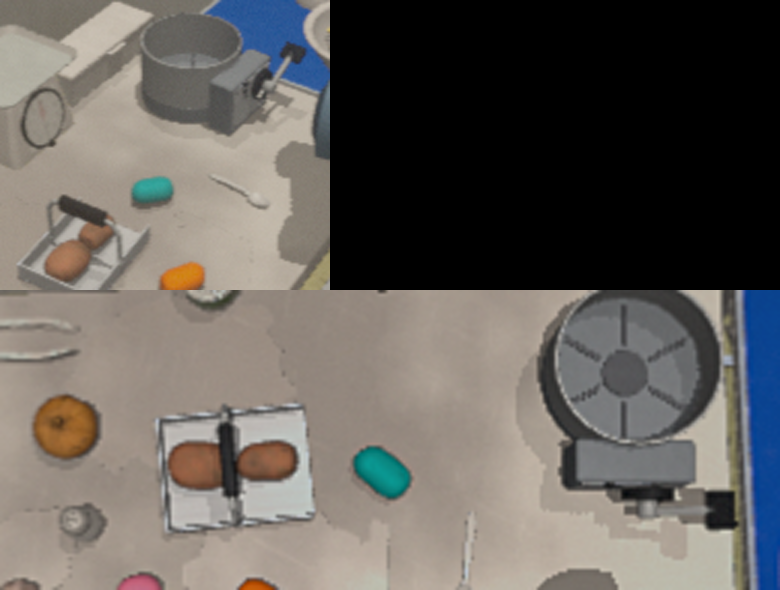

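The crop confirms it: brown potatoes on the tray, the larger one to the left. The tray's yaw is about +0.08 rad and the open end faces world -y. The drum is at (0.600,-0.178) and the paddle at about (0.427,-0.267,0.12). Next I check reachability for the grasp and the pour, then take a close look over the tray.

```bash
cat >> h.py <<'E'
from scipy.spatial.transform import Rotation as R
def tool_R(yaw,tilt=0,flip=0):
    """tool pointing down, fingers closing along tray y; tray x at `yaw`; tilt>0 lowers the tray's -y end; flip = half turn"""
    T=R.from_euler('z',yaw)*R.from_euler('x',tilt)          # tray orientation (Rx(+) raises +y end => -y falls)
    return T, T*R.from_euler('x',np.pi)*R.from_euler('z',np.pi*flip)
def q(r): return np.roll(r.as_quat(),1)
GR=0.019
def pour_tcp(drum,yaw,tilt,lip_e,lip_z,gy=0.,gz=.106):
    """grip point so that the lip line (tray y=-90,z=4) lies at lip_e along the pour direction from drum centre, height lip_z"""
    T,_=tool_R(yaw,tilt)
    e=np.array([np.sin(yaw),-np.cos(yaw),0])
    lip=np.array([drum[0],drum[1],0])+e*lip_e; lip[2]=lip_z
    return lip+T.apply([0,.090+gy,gz-.004])+T.apply([0,0,-1])*GR
E
python3 - <<'E'
from station import *
from h import *
D=[.600,-.178]
for flip in(0,1):
    _,r=tool_R(.08,0,flip); a=solve_ik([.497,.297,.30],q(r)); print("above",flip,None if a is None else a.round(2))
    for yaw in(.08,-.3,-.6,.4,.8):
        o=[]
        for tl in(0,20,40,55,70):
            t=np.radians(tl);_,r=tool_R(yaw,t,flip); a=solve_ik(pour_tcp(D,yaw,t,-.045,.15),q(r)); o.append(None if a is None else a.round(2).tolist())
        print(flip,yaw,o)
for ty in(-1.57,0,1.57):
  for z in (.2,.045):
    r=R.from_euler('y',np.radians(-12))*R.from_euler('x',np.pi)*R.from_euler('z',ty)
    a=solve_ik([.425,-.267,z],q(r)); print("press",ty,z,r.as_matrix()[:,2].round(2),None if a is None else a.round(2))
E
```

```text
above 0 [ 0.43  0.38  0.27  1.45  0.   -2.79]
0 0.08 [[-0.18, 0.41, 0.13, 1.29, 0.0, 2.88], [-0.4, 0.54, 0.36, 1.55, 0.31, 2.64], [-0.57, 0.8, 0.69, 1.92, 0.54, 2.36], None, None]
0 -0.3 [[-0.18, 0.52, 0.31, 1.36, 0.0, -3.02], [-0.4, 0.5, 0.29, 1.4, 0.35, 3.04], [-0.61, 0.6, 0.34, 1.56, 0.66, 2.75], [-0.73, 0.76, 0.44, 1.79, 0.84, 2.46], [-0.82, 0.99, 0.59, 2.11, 0.95, 2.11]]
0 -0.6 [[-0.19, 0.61, 0.46, 1.42, 0.0, -2.73], [-0.4, 0.46, 0.23, 1.27, 0.34, -2.93], [-0.62, 0.44, 0.09, 1.24, 0.7, 3.12], [-0.76, 0.52, 0.06, 1.33, 0.94, 2.86], [-0.87, 0.71, 0.11, 1.61, 1.13, 2.45]]
0 0.4 [[-0.21, 0.33, 0.01, 1.26, 0.0, 2.53], [-0.4, 0.57, 0.4, 1.65, 0.24, 2.32], None, None, None]
0 0.8 [[-0.29, 0.24, -0.1, 1.23, 0.0, 2.05], [-0.39, 0.6, 0.44, 1.74, 0.13, 1.93], None, None, None]
above 1 [0.43 0.38 0.27 1.45 0.   0.35]
1 0.08 [[-0.18, 0.41, 0.13, 1.29, 0.0, -0.26], [-0.4, 0.54, 0.36, 1.55, 0.31, -0.5], [-0.57, 0.8, 0.69, 1.92, 0.54, -0.78], None, None]
1 -0.3 [[-0.18, 0.52, 0.31, 1.36, 0.0, 0.12], [-0.4, 0.5, 0.29, 1.4, 0.35, -0.1], [-0.61, 0.6, 0.34, 1.56, 0.66, -0.39], [-0.73, 0.76, 0.44, 1
[... 206 characters left out ...]
, 0.94, -0.28], [-0.87, 0.71, 0.11, 1.61, 1.13, -0.69]]
1 0.4 [[-0.21, 0.33, 0.01, 1.26, 0.0, -0.61], [-0.4, 0.57, 0.4, 1.65, 0.24, -0.83], None, None, None]
1 0.8 [[-0.29, 0.24, -0.1, 1.23, 0.0, -1.09], [-0.39, 0.6, 0.44, 1.74, 0.13, -1.21], None, None, None]
press -1.57 0.2 [ 0.21 -0.   -0.98] [-0.78  0.1  -0.38  0.94  0.15  0.8 ]
press -1.57 0.045 [ 0.21 -0.   -0.98] [-0.78  0.26 -0.64  0.52  0.15  0.8 ]
press 0 0.2 [ 0.21 -0.   -0.98] [-0.78  0.1  -0.38  0.94  0.15  2.37]
press 0 0.045 [ 0.21 -0.   -0.98] [-0.78  0.26 -0.64  0.52  0.15  2.37]
press 1.57 0.2 [ 0.21 -0.   -0.98] [-0.78  0.1  -0.38  0.94  0.15 -2.34]
press 1.57 0.045 [ 0.21 -0.   -0.98] [-0.78  0.26 -0.64  0.52  0.15 -2.34]
```

```bash
python3 - <<'E'
from station import *
from h import *
g=dict(np.load("pics/top0.npz"));P=cloud(g);x,y,z=P[...,0],P[...,1],P[...,2]
m=(z>.05)&(x>.62)&(x<.8)&(y>-.06)&(y<.25)
for lo in(.62,.66,.70,.74): 
    k=m&(x>lo)&(x<lo+.04); print(lo,k.sum(),[np.nanpercentile(P[k][:,i],[2,98]).round(3).tolist() for i in(1,2)] if k.sum() else "")
_,r=tool_R(.08,0,1)
goto([.497,.297,.30],q(r)); s=read_state(); print(s["time"],s["eef_pos"],s["wrist_force"])
g=get_image("wrist"); np.savez("pics/w1.npz",**g); cv2.imwrite("pics/w1.png",g["color"][:,:,::-1])
C=-g["view"][:3,:3].T@g["view"][:3,3]; print("cam",C.round(3),g["view"][2,:3].round(3))
P=cloud(g); hsv=cv2.cvtColor(g["color"],cv2.COLOR_RGB2HSV);z=P[...,2]
m=(hsv[...,2]<75)&(z>.085)&(z<.14)&(abs(P[...,0]-.497)<.08)&(abs(P[...,1]-.297)<.04)
qq=np.float32(P[m]); print("bar",m.sum(),cv2.minAreaRect(qq[:,:2].copy()),np.percentile(qq[:,2],[5,50,95]),np.argwhere(m).mean(0))
E
```

```text
0.62 0 
0.66 0 
0.7 518 [[0.015, 0.207], [0.052, 0.164]]
0.74 780 [[-0.046, 0.214], [0.066, 0.161]]
3.2333 [0.49738456 0.29631114 0.29990387] [ 0.58619132 -0.63283299 -0.76547936]
cam [0.428 0.291 0.442] [ 0.279  0.022 -0.96 ]
bar 909 ((0.4976136088371277, 0.29793691635131836), (0.08521323651075363, 0.014672350138425827), 4.8237504959106445) [0.11574523 0.11764392 0.1190419 ] [172.29262926 254.07260726]
```

View pics/w1.png

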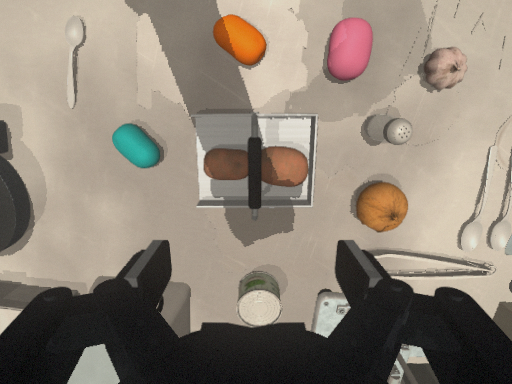

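Wrist view: bar at (254,172), walls on the right, top and bottom, and the left side open, with both potatoes under the bar. The bar is at (0.4976,0.298) with its top at 0.1185, which puts its centre at 0.106 and agrees with the text. Now grasp and lift.

```bash
python3 - <<'E'
from station import *
from h import *
p=np.array([.4976,.2975,.089])
_,r=tool_R(.083,0,1)
line_to(p+[0,0,.06],speed=.15,orientation=q(r)); print(line_to(p,speed=.08,guard=15))
move_gripper(0,force=80); s=read_state(); print(s["time"],s["eef_pos"],s["width"],s["grip_force"],s["wrist_force"])
line_to(p+[0,0,.03],speed=.08); print(read_state()["wrist_force"],read_state()["wrist_torque"])
line_to(p+[0,0,.15],speed=.15)
s=read_state(); print(s["time"],s["eef_pos"],s["width"],s["grip_force"],s["wrist_force"])
g=get_image("wrist"); np.savez("pics/w2.npz",**g)
t=get_image("scene"); cv2.imwrite("pics/w2.png",np.hstack([g["color"][:,:,::-1][:,:400],t["color"][100:,112:][:, :400][:284,:,::-1].copy() if 0 else cv2.resize(t["color"][60:300,130:380,::-1],(400,384))]))
E
```

```text
False
5.9833 [0.49770181 0.29771398 0.08932273] 0.16870661344628188 78.94846558570862 [-0.92245507  0.63625328  2.25800006]
[ 0.71042144  0.37558145 -4.62910398] [-0.13757643  0.0010544  -0.032508  ]
7.4583 [0.4969555  0.29719955 0.23774334] 0.17252468108927296 78.12605381011963 [ 0.39471102  0.25012995 -5.25672757]
```

View pics/w2.png

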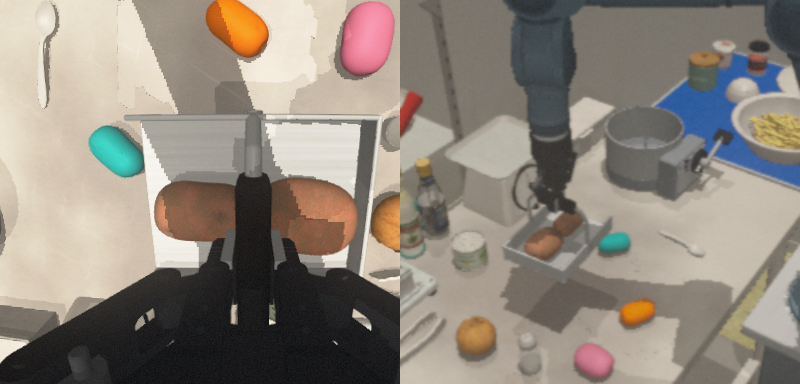

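The tray is up level with both potatoes aboard, the grip is firm, and the tray is clear of the turquoise and orange decoys. Now I carry it over the drum, keeping it high past the scale, and tip in steps while watching the weight.

```bash
python3 - <<'E'
from station import *
from h import *
D=[.600,-.178]; Y=-.4
steps=[(0,.21,.18),(15,.19,.08),(25,.16,.06),(32,.155,.05),(40,.155,.05),(48,.155,.05)]
for a,lz,sp in steps:
    t=np.radians(a);_,r=tool_R(Y,t,1); p=pour_tcp(D,Y,t,-.045,lz,gz=.108)
    assert solve_ik(p,q(r)) is not None,a
line_to([.497,.2975,.31],speed=.15)
for a,lz,sp in steps:
    t=np.radians(a);_,r=tool_R(Y,t,1); p=pour_tcp(D,Y,t,-.045,lz,gz=.108)
    line_to(p,speed=sp,orientation=q(r)); 
    if a>=25: wait(.4)
    s=read_state(); print(a,s["time"],s["wrist_force"].round(2),s["width"])
g=get_image("top");t=get_image("scene");np.savez("pics/top2.npz",**g)
cv2.imwrite("pics/c.png",np.hstack([cv2.resize(g["color"][90:240,250:400,::-1],(400,400)),cv2.resize(t["color"][60:210,210:360,::-1],(400,400))]))
E
```

```text
0 10.4667 [-0.51 -0.43 -3.78] 0.17278061547592402
15 10.9333 [-0.43  0.02 -3.72] 0.17541181936202124
25 11.95 [ 0.42 -0.42 -4.31] 0.1775340220580319
32 12.7833 [ 0.42  0.42 -3.24] 0.17778965033574415
40 13.675 [ 0.24  0.08 -2.02] 0.1691715030390408
48 14.5667 [ 0.04 -0.98 -2.75] 0.17251732393095773
```

View pics/c.png

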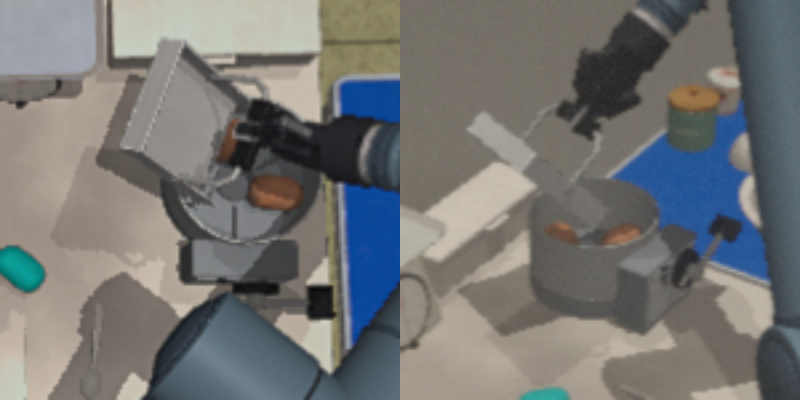

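Top panel: one potato on the drum floor at (275,190), another partly hidden near the lip at (228,140). I check both heights before lifting away.

```bash
cat > chk.py <<'E'
from h import *
def brown(g,n):
    P=cloud(g);hsv=cv2.cvtColor(g["color"],cv2.COLOR_RGB2HSV)
    m=(hsv[...,0]<16)&(hsv[...,1]>85)&(hsv[...,2]>50)&(np.hypot(P[...,0]-.6,P[...,1]+.178)<.2)
    k,l,st,ce=cv2.connectedComponentsWithStats(m.astype(np.uint8))
    for i in range(1,k):
        if st[i,4]>15: print(n,st[i,4],ce[i].round(),np.nanmedian(P[l==i],0).round(3),np.nanpercentile(P[l==i][:,2],[5,95]).round(3))
E
python3 - <<'E'
from station import *
from chk import *
for n in("top","scene"): brown(get_image(n),n)
E
```

```text
top 52 [335. 144.] [ 0.642 -0.165  0.081] [0.066 0.09 ]
top 213 [353. 162.] [ 0.578 -0.228  0.071] [0.059 0.079]
scene 53 [270. 147.] [ 0.648 -0.164  0.084] [0.071 0.092]
scene 67 [293. 147.] [ 0.579 -0.224  0.073] [0.067 0.079]
```

Both rest on the drum floor: tops at about 0.08–0.09, centres inside the mouth. Now I set the tray back where it stood.

```bash
python3 - <<'E'
from station import *
from chk import *
D=[.600,-.178]; Y=-.4
for a,lz,sp in[(48,.20,.15),(20,.23,.12),(0,.23,.12)]:
    t=np.radians(a);_,r=tool_R(Y,t,1); line_to(pour_tcp(D,Y,t,-.045,lz,gz=.108),speed=sp,orientation=q(r))
_,r=tool_R(.083,0,1); p=np.array([.4976,.2975,.089])
line_to(p+[0,0,.2],speed=.22,orientation=q(r)); line_to(p+[0,0,.02],speed=.15)
wait(.2); print(line_to(p-[0,0,.003],speed=.03,guard=4)); s=read_state(); print(s["time"],s["eef_pos"],s["wrist_force"])
move_gripper(.7); s=read_state(); print(s["time"],s["width"],s["wrist_force"])
line_to(p+[0,0,.16],speed=.15)
g=get_image("wrist"); P=cloud(g); hsv=cv2.cvtColor(g["color"],cv2.COLOR_RGB2HSV);z=P[...,2]
m=(hsv[...,2]<75)&(z>.085)&(z<.14)&(abs(P[...,0]-.497)<.08)&(abs(P[...,1]-.297)<.04)
qq=np.float32(P[m]); print("bar",m.sum(),cv2.minAreaRect(qq[:,:2].copy()),np.percentile(qq[:,2],[5,50,95]))
t=get_image("top");brown(t,"top")
P=cloud(t);hsv=cv2.cvtColor(t["color"],cv2.COLOR_RGB2HSV)
m=(hsv[...,2]<75)&(P[...,2]>.09)&(P[...,2]<.14)&(np.hypot(P[...,0]-.427,P[...,1]+.267)<.04)
vu=np.argwhere(m); print("paddle",m.sum(),P[m].mean(0),cv2.minAreaRect(np.float32(P[m][:,:2])),np.percentile(P[m][:,2],[5,50,95]))
cv2.imwrite("pics/d.png",np.hstack([cv2.resize(g["color"][:,:,::-1],(400,300)),cv2.resize(t["color"][90:270,130:400,::-1],(400,300))]))
print(read_state()["time"])
E
```

```text
True
20.4667 [0.49730571 0.29735727 0.08930373] [-0.14452269  0.38836378  4.97600569]
20.9667 0.703681018807215 [-1.40425591  0.06414091 -1.06812099]
bar 1233 ((0.49959996342658997, 0.297159343957901), (0.0898255780339241, 0.015625348314642906), 5.084511756896973) [0.11537748 0.11768603 0.11906097]
top 259 [334. 142.] [ 0.649 -0.16   0.081] [0.067 0.09 ]
top 218 [353. 162.] [ 0.578 -0.228  0.071] [0.059 0.079]
paddle 123 [ 0.42733703 -0.26805137  0.11932719] ((0.42708462476730347, -0.27006492018699646), (0.035393185913562775, 0.04198288917541504), 87.88182830810547) [0.11191551 0.11954264 0.12803178]
22.2917
```

View pics/d.png

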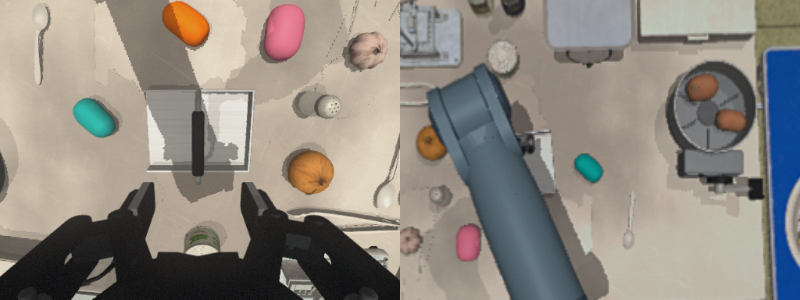

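Left panel: tray upright and empty at its old spot, gripper free. Right panel: both potatoes in the drum. Now the dial, with the paddle top measured at (0.427,-0.2675,0.119) against 0.118 expected.

```bash
python3 - <<'E'
from station import *
from h import *
r=R.from_euler('y',np.radians(-12))*R.from_euler('x',np.pi)*R.from_euler('z',-np.pi/2)
B=np.array([.430,-.2675]); yaw=-.045; ya=np.array([-np.sin(yaw),np.cos(yaw)])
def top(d):
    f=.45-d; return -.020-.085*np.cos(f)+.006*np.sin(f), .076+.085*np.sin(f)+.006*np.cos(f)
def tcp(d,dz,dy=0): 
    y,z=top(d); return np.r_[B+ya*(y-top(0)[0]+dy),z+dz]
s=read_state();p=s["eef_pos"]
line_to([p[0],p[1],.31],speed=.2); move_gripper(0,force=40)
goto(tcp(0,.06),q(r)); wait(.2); s=read_state(); print(s["time"],s["eef_pos"],s["wrist_force"])
f0=s["wrist_force"][2]
print("contact",line_to(tcp(0,-.012),speed=.04,guard=2.5)); s=read_state(); print(s["time"],s["eef_pos"],s["wrist_force"]-[0,0,f0])
dz=s["eef_pos"][2]-top(0)[1]; print("dz",dz)
for d in np.arange(.1,.81,.1):
    line_to(tcp(d,max(0,dz*(1-2*d/.9)) if d<.45 else 0,-.004*d),speed=.05)
    s=read_state(); print(round(d,2),s["time"],s["eef_pos"].round(4),(s["wrist_force"]-[0,0,f0]).round(1))
t=get_image("top");sc=get_image("scene")
for g in(t,sc):
    P=cloud(g)
    hsv=cv2.cvtColor(g["color"],cv2.COLOR_RGB2HSV); 
cv2.imwrite("pics/e.png",np.hstack([cv2.resize(t["color"][150:250,290:410,::-1],(400,333)),cv2.resize(sc["color"][120:220,270:390,::-1],(400,333))]))
E
```

```text
25.6417 [ 0.43050765 -0.26713787  0.17853337] [-0.14920768  0.45161512 -0.12703956]
contact True
26.9083 [ 0.42992031 -0.26738738  0.12241725] [0.05402301 0.17162995 3.91516095]
dz 0.0040424958730112814
0.1 27.25 [ 0.4299 -0.2716  0.1141] [-0.5  1.2  4.4]
0.2 27.5917 [ 0.4294 -0.275   0.1048] [0.8 1.2 1.4]
0.3 27.9333 [ 0.4298 -0.2779  0.096 ] [-0.2  1.6  4.3]
0.4 28.275 [ 0.4298 -0.2795  0.087 ] [0.9 3.1 6.4]
0.5 28.6083 [ 0.4294 -0.281   0.0779] [1.  1.1 2. ]
0.6 28.925 [ 0.4298 -0.2813  0.0697] [-0.3  1.3  6. ]
0.7 29.2417 [ 0.4301 -0.2806  0.0616] [-0.6  2.4  7.9]
0.8 29.5583 [ 0.4299 -0.2794  0.053 ] [ 1.1 -0.2  4.1]
```

View pics/e.png

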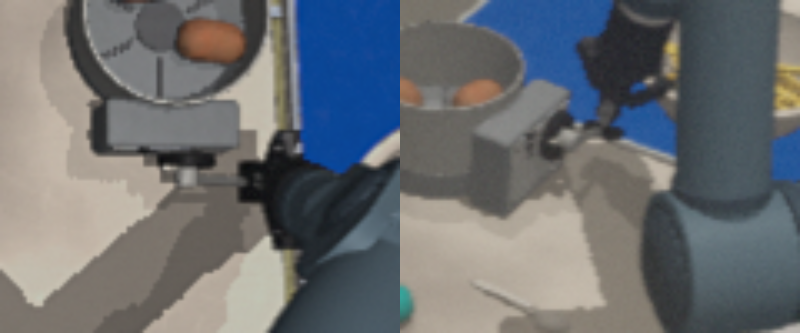

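Force dips match the clicks. In the crop the lever is below level, with the fingertips on the paddle at top (255,180) and scene (605,130). I continue in 1 mm steps to find the hard stop.

```bash
cat > dial.py <<'E'
from h import *
def lever(g,n):
    "steel lever + paddle points -> local (y,z) relative to dial axis, slope angle"
    P=cloud(g); yaw=-.045; d=P[...,:2]-np.array([.600,-.178]); 
    lx=d[...,0]*np.cos(yaw)+d[...,1]*np.sin(yaw); ly=-d[...,0]*np.sin(yaw)+d[...,1]*np.cos(yaw); z=P[...,2]
    m=(lx>-.182)&(lx<-.158)&(ly<-.035)&(ly>-.078)&(z>.02)&(z<.13)
    if m.sum()<6: print(n,"few",m.sum());return
    k=np.polyfit(ly[m]+.020,z[m],1); r=-(ly[m]+.02); 
    print(n,m.sum(),"slope angle below level",np.arctan(k[0]).round(3),"from axis",np.median(np.arctan2(.076+.005-z[m],r)).round(3))
E
python3 - <<'E'
from station import *
from dial import *
lever(dict(np.load("pics/top0.npz")),"rest top"); lever(dict(np.load("pics/scene0.npz")),"rest scene")
for n in("top","scene"): lever(get_image(n),"now "+n)
p=read_state()["eef_pos"].copy(); print(p)
tgt=np.array([.430,-.2788,.0533])
for i in range(16):
    tgt=tgt+[0,.0002,-.001]; line_to(tgt,speed=.02); wait(.1)
    s=read_state(); f=s["wrist_force"]; print(tgt[2].round(4),s["eef_pos"][2].round(4),f.round(1),round(s["time"],2))
    if f[2]>13: break
for n in("top","scene"): lever(get_image(n),"end "+n)
E
```

```text
rest top 40 slope angle below level -0.396 from axis -0.458
rest scene 32 slope angle below level -0.357 from axis -0.459
now top 33 slope angle below level 0.331 from axis 0.31
now scene 17 slope angle below level 0.579 from axis 0.307
[ 0.42991494 -0.27931584  0.0529883 ]
0.0523 0.0524 [ 0.8 -2.3  3.1] 30.11
0.0513 0.0513 [ 0.8 -1.9  2.1] 30.46
0.0503 0.0503 [ 0.5 -2.6  2.6] 30.81
0.0493 0.0493 [ 0.9 -1.4  3.5] 31.16
0.0483 0.0483 [ 0.7 -1.2  3. ] 31.51
0.0473 0.0473 [ 1.  -0.8  4.1] 31.86
0.0463 0.0464 [ 0.9 -0.7  6.3] 32.21
0.0453 0.0454 [ 0.2 -0.2  5.3] 32.56
0.0443 0.0445 [0.9 1.  6.6] 32.91
0.0433 0.0436 [0.3 0.1 8.7] 33.26
0.0423 0.0426 [-0.7  0.8  9. ] 33.61
0.0413 0.0417 [0.6 0.2 8.9] 33.96
0.0403 0.0409 [-2.4  1.4 10.5] 34.31
0.0393 0.0406 [-3.6  0.9 16.9] 34.66
end top 33 slope angle below level 0.391 from axis 0.454
end scene 16 slope angle below level 0.633 from axis 0.524
```

The hard stop shows at TCP z ≈ 0.0408, which puts the third click (0.9) at about 0.0445. I back off slightly so the paddle rests just past the click, then verify the hold and the rest of the scene.

```bash
python3 - <<'E'
from station import *
from dial import *
from chk import brown
p=read_state()["eef_pos"]
line_to([.430,-.276,.0411],speed=.02); wait(1.0)
s=read_state(); print(s["time"],s["eef_pos"],s["wrist_force"].round(1))
t=get_image("top");sc=get_image("scene")
for n,g in(("top",t),("scene",sc)): lever(g,n); brown(g,n)
cv2.imwrite("pics/f.png",np.hstack([cv2.resize(t["color"][100:270,120:410,::-1],(440,258)),cv2.resize(sc["color"][130:210,280:390,::-1],(355,258))]))
E
```

```text
36.0083 [ 0.43029237 -0.27632244  0.04165041] [-1.1 -1.   8.6]
top 32 slope angle below level 0.393 from axis 0.392
top 259 [334. 142.] [ 0.649 -0.16   0.082] [0.067 0.09 ]
top 218 [353. 162.] [ 0.578 -0.228  0.07 ] [0.059 0.079]
scene 18 slope angle below level 0.555 from axis 0.445
scene 58 [270. 147.] [ 0.65  -0.164  0.084] [0.071 0.092]
scene 70 [293. 147.] [ 0.581 -0.226  0.073] [0.065 0.079]
```

View pics/f.png

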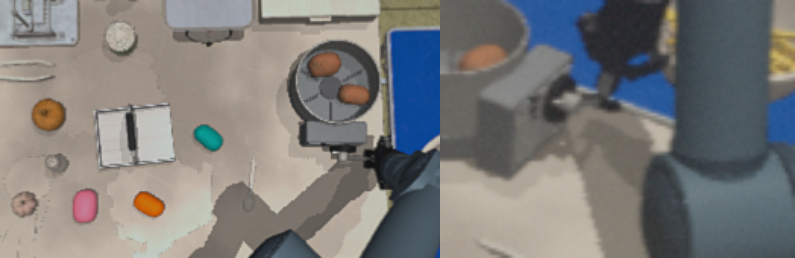

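Everything is in place: tray upright, potatoes in the drum, bystanders unmoved. The single-frame lever angle is noisy, so I average it over frames.

```bash
python3 - <<'E'
from station import *
from dial import *
for n in("top","scene"):
    L=[get_image(n) for _ in range(10)]; g=L[0]; z=np.stack([a["z_map"] for a in L]); z=np.where(z>0,z,np.nan); g["z_map"]=np.nan_to_num(np.nanmedian(z,0)); lever(g,n)
    if n=="scene":
        c=np.mean([a["color"] for a in L],0).astype(np.uint8); cv2.imwrite("pics/g.png",cv2.resize(c[148:180,298:346,::-1],(780,520),interpolation=2))
s=read_state(); print(s["time"],s["eef_pos"],s["wrist_force"].round(1))
E
```

```text
top 32 slope angle below level 0.465 from axis 0.426
scene 16 slope angle below level 0.412 from axis 0.526
37.1083 [ 0.43029437 -0.27631021  0.04164624] [-1.3 -0.9  9.1]
```

View pics/g.png

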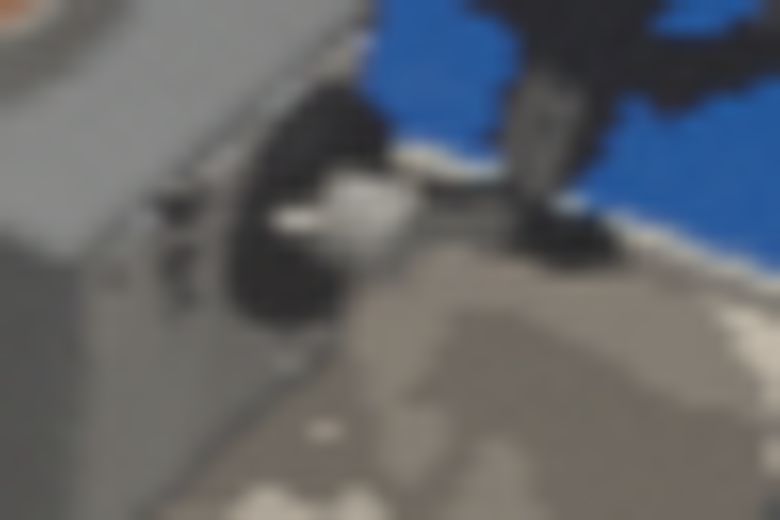

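The averaged lever angle is about 0.46 below level, so the dial reads about 0.91. The hard-stop contact 0.9 mm further down puts it nearer 0.94. Either way it is past the third click, and in the crop the tips sit on the lowered paddle (560,235) with the pointer at the top bars (290,215). The push is a steady 9 N, so I hand in.

```bash
python3 -c "
from station import *
print(finish_job())"
```

```text
the job is handed in; nothing more can be done
None
```

I handed the job in at about 37 s of robot time: both potatoes are in the drum, the empty tray stands upright where it was, and the fingers hold the dial past the third click at about 9 N; my dial readings ran from 0.91 to 0.94 rad (click 0.9, stop 0.95).

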